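Set the distribution manifold to fill the conical flask

TASK

Set the steel manifold to fill the conical flask: with a fingertip, push the pointer arm on top of the column round until it points straight along the outlet that stands over the conical flask. Only then push the lever of the inlet valve fully open, to its stop in line with the inlet pipe, and take the hand away. Leave the glassware and everything else on the bench standing where it is: nothing is to be lifted or shifted.

Things in the scene. Friction and masses are not known exactly. Their poses are not given: they have to be found in the camera images.
- selector (a joint): Angle (rad) of the pointer arm about the vertical axis of the manifold's column; positive is anticlockwise seen from above. 0: away from the inlet pipe, no outlet there; starts within 0.5 of that. Outlets at about -2.09, -1.05, +1.05, +2.09; stops at -2.6 and +2.6. No detents; takes 0.12 N m (2 N at 75 mm from the axis) and stays where it is left.
- shutoff (a joint): Angle (rad) of the inlet valve's lever about its vertical pivot; positive is anticlockwise seen from above. 0: shut, the lever square to the inlet pipe; 1.571: fully open, against its stop, the lever along the pipe and pointing away from the column. It starts within 0.12 of shut, needs 0.12 N m and stays where it is left.
- selector_hub (a point): On the pointer arm's pivot axis (the column's axis), 149 mm above the bench, half-way up the arm. The steel arm: a level bar 16 x 16 mm (underside at 141 mm) from a 38 mm round hub out to 85 mm from the axis, then a 20 mm cone, 21 mm wide at its foot. Below it: column head (58 mm across, top at 124 mm) and outlet pipes (tops at 114 mm). Nothing stands above the arm.
- selector_tip (a point): The point of the pointer arm, 105 mm from the pivot axis and level with point selector_hub; hub to tip is the way it points.
- shutoff_hub (a point): Point on the inlet valve lever's pivot axis, 149 mm above the bench, on the inlet pipe 190 mm from the column's axis. The lever is a level flat steel bar 18 mm wide, 14 mm high (underside 142 mm above the bench), reaching 101 mm from the pivot. Below it are the brass valve body (top 122 mm above the bench) and the pipe (18 mm diameter, centre 105 mm above the bench).
- shutoff_tip (a point): Free end of the inlet valve's lever, 100 mm from its pivot and level with point shutoff_hub.
- flask: The conical flask: open clear glass, 85 mm high, 76 mm across the foot, narrowing to a 27 mm neck with a 34 mm lip. Loose, 0.1 to 0.2 kg. Origin: centre of its foot. It stands under one of the four outlets, within 5 mm of its mouth, 105 mm from the column's axis: the flask's direction from the axis is its outlet's.
- beaker: Straight open glass beaker, 68 mm across, 82 mm high, loose, under another outlet. Origin: centre of its underside. To be left alone.
- dish: Shallow open glass dish, 84 mm across, 34 mm high, loose, under another outlet. Origin: centre of its underside. To be left alone.
- cylinder: Slim glass measuring cylinder, 35 mm across on a 64 mm foot, 86 mm high, loose, under another outlet. Origin: centre of its underside. To be left alone.
- reagent: Amber bottle, 66 mm across, 120 mm high, loose on the bench to the right. Origin: centre of its underside. To be left alone.
- tabjar: White jar, 60 mm across, 75 mm high, loose, at the far right. Origin: centre of its underside. To be left alone.
- mortar: White ceramic mortar bowl, 90 mm across, 50 mm high, loose, at the near left. Origin: centre of its underside. To be left alone.
- weight: Brass balance weight with a knob, 32 mm across, 45 mm high, loose, at the far left. Origin: centre of its underside. To be left alone.
- spatula: Flat steel laboratory spatula, 178 mm long, 6 mm thick, lying loose on the bench near the robot. Origin: the middle of its underside. To be left alone.
Mind the look-alikes: they are no part of the job. Leave any purple or yellow look-alike of the flask alone.

How it is judged:
On the way, in this order (a step that is already met when the one before it is completed fails the run):
1. the pointer arm points along the outlet over the conical flask while the inlet valve is still shut (horizontal distance between selector_tip and flask below 0.02 m and value of joint shutoff below 0.3 rad), for 0.3 s.
2. the inlet valve is fully open and the pointer still points at the flask's outlet (horizontal distance between selector_tip and flask below 0.02 m and value of joint shutoff above 1.4 rad), for 0.2 s.
At the end, for the whole second after the job is handed in: The tip of the pointer arm is within 20 mm (seen from above) of the conical flask's centre, the inlet valve's lever is past 1.4 rad of its 1.571 rad, both are at rest, and all four vessels stand upright (within 0.1 rad) within 15 mm of where they began (all of step 2 and velocity of joint selector between -0.05 and 0.05 rad/s and velocity of joint shutoff between -0.05 and 0.05 rad/s and distance of each of flask, beaker, dish, cylinder from where it was at the start of the episode below 0.015 m and angle between each of flask, beaker, dish, cylinder's own z axis and vertical below 0.1 rad); the robot touches nothing.
It fails at once if the inlet valve is opened (past 0.35 rad) while the pointer arm is not at the flask's outlet (tip over 25 mm from the flask's centre, seen from above) (value of joint shutoff above 0.35 rad and horizontal distance between selector_tip and flask above 0.025 m).
It fails at once if a glass vessel is shifted or lifted by more than 15 mm, or tipped (distance of any of flask, beaker, dish, cylinder from where it was at the start of the episode above 0.015 m or angle between any of flask, beaker, dish, cylinder's own z axis and vertical above 0.3 rad).
It fails at once if another loose thing on the bench is shifted or lifted by more than 20 mm (distance of any of reagent, tabjar, mortar, weight, spatula from where it was at the start of the episode above 0.02 m).
It also fails if it takes over 54 s, if anything falls off the work surface, if the arm or the gripper's body presses on something with over 40 N, if the wrist force passes 120 N, or if a joint passes its speed limit or range.

ROBOT

A 7-joint arm with a two-finger parallel gripper is mounted at the origin on the work surface. World frame = base frame: x ahead of the robot, y to its left, z up, the work surface at z = 0. Lengths are in m, angles in rad, forces in N, time in s.
With the tool pointing down it reaches from about 0.425 to 0.875 m from the base axis. Payload 9.9 kg.
Tool frame: the origin (TCP) lies between the finger pads; the fingertips stand 25 mm ahead of it and the grasp point (between the pads) lies 6 mm ahead of it; z points along the fingers, x is the direction in which the jaws open and shut, and the axes are right-handed (so a half turn about z gives the same grasp; the last joint's range is limited). The gripper opens to 85 mm and grips with 20 to 120 N. Pads are 22 mm wide; open, the fingers measure 114 mm over their backs; the gripper's body (76 mm by 85 mm) begins 54 mm behind the grasp point. The pads swing forward as they close: fully open they stand 13 mm farther back than shut.
Start: joints at [1.034, 0.576, 0.025, 1.437, -0.015, 1.129, -0.057], TCP at [0.295, -0.607, 0.256] pointing down, gripper open.
Joint ranges: [-2.76, 2.76], [-0.34, 2.15], [-1.52, 1.57], [0.19, 2.46], [-1.09, 4.23], [0.17, 1.99], [-2.82, 2.82]. Speed limits (rad/s): [2.22, 2.22, 3.01, 3.01, 3.14, 3.14, 3.14].

INTERFACE

Orientations are given as a unit quaternion [w, x, y, z].
In Python, from workcell import * gives the robot as it stands. The module is installed in compiled form; this text tells all that it offers.
- The arm moves only by the shell command python3 -m jog 'ROWS' [FORCE]. ROWS is text: rows parted by semicolons, each of 7 numbers parted by spaces: the shift along the tool's x, y, z in cm, then the turn, a rotation vector about the tool's x, y, z in rad, then the closure in counts, from 0 (fully open) to 255 (shut). A call has 1 to 5 rows; each row is the pose to reach, as a shift and turn from the pose measured when the call began, along the tool's axes at that moment; what a row does not reach only later rows make up. A row lasts 1/8 s, in which the tool goes at most 62.5 mm and 10.7 degrees, less where a joint would pass 70% of its speed; a pose out of reach is approached as far as the arm can. A call with a gripper value outside its range is refused whole. The fingers move at their own pace and stop on an object; FORCE is the grip in N (left out, the last holds). Time passes only in rows, so rows that repeat a pose let the fingers close. It gives the time, the measured TCP pose, the force and the opening at its end, in the units of the state.
- get_state(): the state, without advancing time (a new reading comes with each control period).
- read_camera(name): name is "scene" or "top" or "wrist"; returns a dict with "img" (384x512x3 uint8, blue, green, red), "mtx" (3x3 intrinsics, pixels), "distortion" ([k1, k2, p1, p2, k3] as OpenCV has them; the pictures are not rectified), "R" (3x3) and "t" (3): a world point X has camera coordinates R X + t; the wrist camera has in their place "mount" (4x4, takes a point from camera to tool coordinates, whose origin is the TCP and whose axes are the tool frame's). Camera axes: x right, y down, z forward; pixel columns grow to the right and rows downward; lengths in m; the calibration is good to about 2 mm. A picture is of the moment at which its call begins: read the wrist's pose just before it. There is no depth.
- finish_job(): hands the job in, once; it reports no verdict.
Trained networks look in a picture, given as the dict that the camera call returned (one of the last four; its "shot" number tells which), for a name from the list of things; names that differ only in an ending like _2 or _b are one class to them, and where a whole thing is asked for, a point or a joint stands for the part that bears it (a point fixed in the world has none). Each returns a list of dicts, best first, with "conf" (0 to 1); they miss things now and then, are a little off and sometimes report something else, mostly with a low value. They report only what shows in the picture. A call takes as long as a camera call. They do not tell look-alikes from the thing itself.
- look_for(picture, target): "bbox" ([left, top, width, height] in pixels, round what is visible of it).
The state is a dict: "t": time; "joints": joint angles; "joint_vel": joint speeds; "joint_torque": joint torques, N m; "tcp_pos": TCP position; "ee_rot": TCP orientation; "ft_force": force on the tool from outside, world axes, zero at the start; "moment": the same for the moment, N m; "gripper_width": finger opening in m.
Only numpy, scipy, OpenCV 4.12 (cv2) and the standard library are available. Lean on these libraries where they do the work, as an engineer would, in place of code of your own. Each camera call takes 0.05 s, during which the arm holds its last target. There are 200 camera calls.

## Working session

There is one attempt and no reset: what is moved stays moved. The work goes in short steps, Python scripts to look and compute and a shell command to move; the robot and the scene stay as the last step left them, time stands still between calls to the robot, and variables do not carry over. Pictures are saved under pics/ and viewed, about 8 in all and at most 12, crops included, and the job is handed in when it is done.

```bash
mkdir -p pics
cat > h.py <<'E'
from workcell import *
import numpy as np, cv2
from scipy.spatial.transform import Rotation as Ro
def RT(p,s=None):
    if "R" in p: return np.array(p["R"]),np.array(p["t"])
    q=s["ee_rot"]; Rt=Ro.from_quat([q[1],q[2],q[3],q[0]]).as_matrix()
    M=np.array(p["mount"]); Rc=Rt@M[:3,:3]; c=Rt@M[:3,3]+np.array(s["tcp_pos"])
    return Rc.T,-Rc.T@c
def toworld(p,uv,z,s=None):
    R,t=RT(p,s)
    n=cv2.undistortPoints(np.array([[uv]],float),np.array(p["mtx"]),np.array(p["distortion"]))[0,0]
    d=R.T@np.array([n[0],n[1],1]); c=-R.T@t
    return c+d*(z-c[2])/d[2]
def topix(p,X,s=None):
    R,t=RT(p,s)
    return cv2.projectPoints(np.array(X,float).reshape(-1,3),cv2.Rodrigues(R)[0],t,np.array(p["mtx"]),np.array(p["distortion"]))[0].reshape(-1,2)
E
python3 - <<'E'
from h import *
s=get_state();print(s["t"],s["tcp_pos"],s["ee_rot"],s["gripper_width"])
ims=[]
for n in("top","scene"):
    p=read_camera(n);cv2.imwrite(f"pics/{n}1.png",cv2.resize(p["img"],(800,600)))
    R,t=RT(p);print(n,"cam at",-R.T@t)
    for o in("flask","beaker","dish","cylinder","selector","shutoff"):
        print(o,[(d["bbox"],round(d["conf"],2)) for d in look_for(p,o)[:4]])
E
```

```text
0.0 [ 0.29513487 -0.60659956  0.25545942] [-4.02847644e-04  8.47798873e-01 -5.30317263e-01 -7.14016774e-04] 0.08532928280840238
top cam at [ 0.31345993 -0.00997644  1.32919518]
flask [([187.0, 236.5, 28.9, 30.3], 0.86), ([247.0, 209.8, 24.0, 26.9], 0.66)]
beaker [([186.1, 110.3, 22.1, 29.4], 0.94)]
dish [([162.6, 185.4, 34.1, 34.1], 0.96)]
cylinder [([147.9, 131.1, 24.1, 25.7], 0.81)]
selector [([150.4, 148.8, 40.5, 37.8], 0.61)]
shutoff [([250.0, 129.3, 23.6, 40.2], 0.76)]
scene cam at [1.39833646 0.16149784 0.88380584]
flask [([289.8, 175.6, 20.6, 27.1], 0.64), ([269.5, 203.0, 23.7, 29.8], 0.63), ([245.8, 183.0, 24.7, 29.3], 0.63)]
beaker [([281.2, 240.6, 24.6, 33.4], 0.83)]
dish [([316.4, 205.0, 14.4, 23.6], 0.7), ([370.7, 191.3, 31.0, 25.7], 0.24)]
cylinder [([318.5, 242.4, 21.4, 32.7], 0.81)]
selector [([301.8, 194.3, 37.2, 19.2], 0.7)]
shutoff [([233.2, 187.3, 15.5, 33.3], 0.69)]
```

View pics/top1.png

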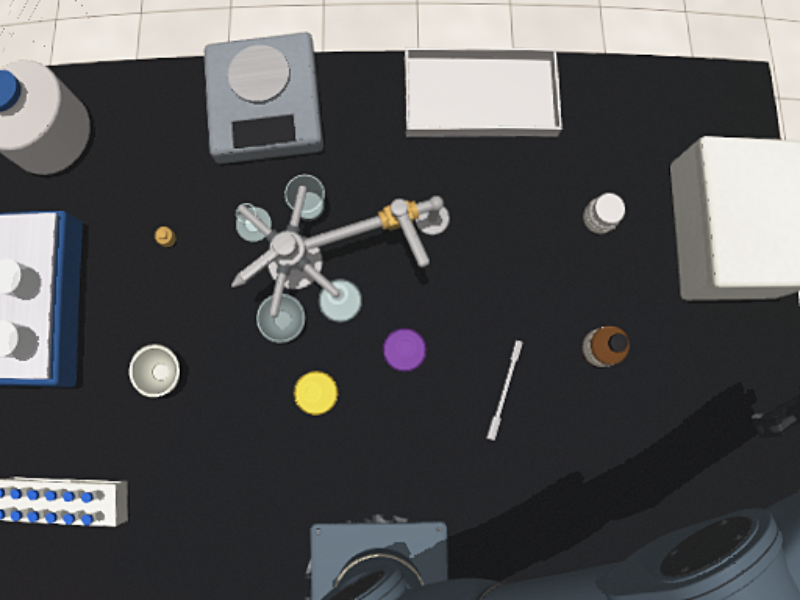

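View pics/scene1.png

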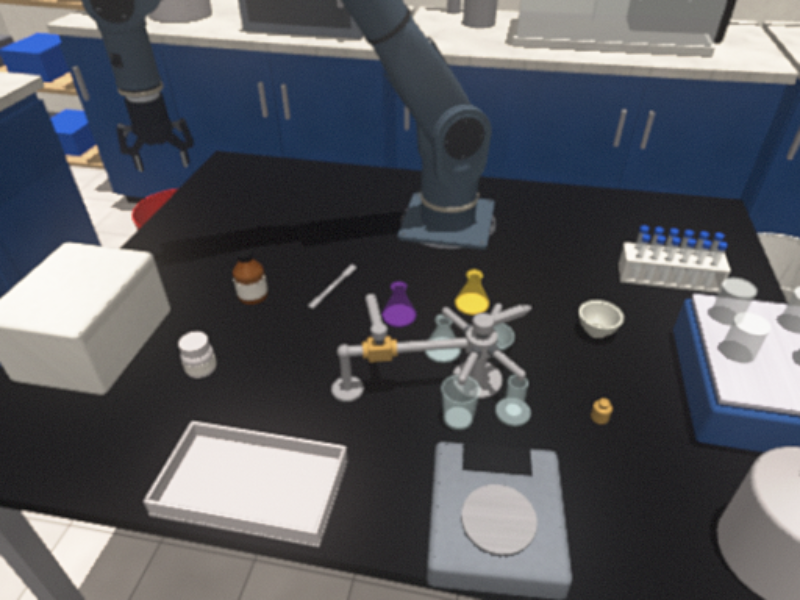

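The top view (800x600) shows the column at (287,243), pointer tip at (235,283), valve hub at (400,209) and lever end at (424,263). The clear flask is at about (340,300), the dish at (281,318), the beaker at (304,195) and the cylinder at (252,222). The scene view shows the clear cone at (443,340); the yellow and purple flasks are look-alikes.

Run:
```python
from h import *
p=read_camera("top")
k=.64
P=lambda u,v,z:toworld(p,(u*k,v*k),z)[:2]
hub=P(287,241,.158);tip=P(235,283,.149);vh=P(400,207,.158);vt=P(424,263,.156)
print("hub",hub,"tip",tip,"vh",vh,"vt",vt)
a=lambda v:np.arctan2(v[1],v[0])
w=lambda x:(x+np.pi)%(2*np.pi)-np.pi
print("r",np.linalg.norm(tip-hub),np.linalg.norm(vh-hub),np.linalg.norm(vt-vh))
z0=a(hub-vh)
print("zero dir",z0,"selector",w(a(tip-hub)-z0),"lever rel pipe outward",w(a(vt-vh)-a(vh-hub)))
for n,uv,z in(("flask",(340,300),.04),("dish",(281,318),.015),("beaker",(304,197),.04),("cyl",(252,223),.04),("spat",(505,390),0),("yellow",(316,393),.04),("purple",(404,349),.04)):
    X=P(*uv,z);print(n,X,np.linalg.norm(X-hub),w(a(X-hub)-z0))
s=get_state()
q=s["ee_rot"];print(Ro.from_quat([q[1],q[2],q[3],q[0]]).as_matrix().round(3))
im=p["img"][80:240,130:300];cv2.imwrite("pics/top2.png",cv2.resize(im,None,fx=4.5,fy=3.75*1,interpolation=2)[:600])
```

```text
hub [0.57234817 0.13421576] tip [0.50835718 0.21723851] vh [ 0.62457872 -0.04385352] vt [ 0.53452053 -0.07972817]
r 0.1048218679633312 0.1855712771546107 0.09694053451101436
zero dir 1.856109646348619 selector 0.37134520995827813 lever rel pipe outward -1.4770268398429762
flask [0.49439699 0.05770668] 0.10922466182388756 2.0615450066423735
dish [0.46786981 0.16159937] 0.10800736104675013 1.0291504578143087
beaker [0.67648424 0.11969431] 0.10514367370052495 -1.9946630233578984
cyl [0.63154143 0.2102488 ] 0.09635800185512257 -0.946818880868145
spat [ 0.337703   -0.22532998] 0.4293384369050477 2.2780675508203503
yellow [0.33747926 0.09930801] 0.2374488539295725 1.4330294320246715
purple [ 0.40940498 -0.04957416] 0.24562007201751138 2.1309321464281616
[[ 0.437 -0.899  0.   ]
 [-0.899 -0.437 -0.   ]
 [ 0.    -0.    -1.   ]]
```

View pics/top2.png

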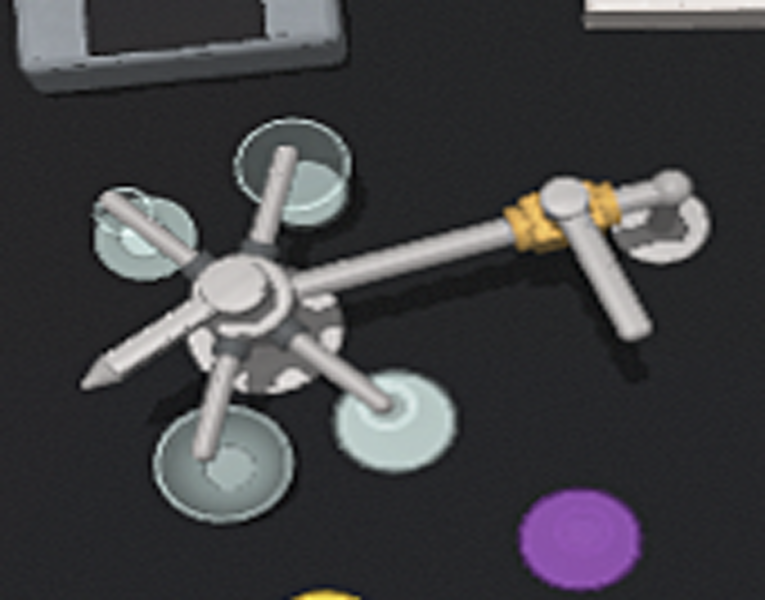

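```bash
cat > w.py <<'E'
import sys
from h import *
# usage: w.py x y z yaw_deg ... -> tool-axis shift (cm) and turn about tool z
s=get_state();q=s["ee_rot"];R=Ro.from_quat([q[1],q[2],q[3],q[0]]).as_matrix()
yaw=np.degrees(np.arctan2(R[1,0],R[0,0]))
print("t",s["t"],"tcp",np.round(s["tcp_pos"],4),"yaw",yaw.round(1),"tilt",R[2].round(3),"F",np.round(s["ft_force"],1))
for a in sys.argv[1:]:
    x,y,z=map(float,a.split(","))
    print(a,"->",(R.T@(np.array([x,y,z])-s["tcp_pos"])*100).round(1))
E
python3 -m jog '-4.4 -4.1 0 0 0 -0.1 255;-8.8 -8.3 0 0 0 -0.25 255;-13 -12.4 0 0 0 -0.333 255;-17.5 -16.5 0 0 0 -0.333 255;-22 -20.7 0 0 0 -0.333 255'
python3 w.py 0.552,0.214,0.255 0.552,0.214,0.155
```

```text
t: 1.38
tcp_pos: [0.3856, -0.3168, 0.2566]
ee_rot: [0.0, 0.924, -0.383, 0.0]
ft_force: [2.0, 0.1, -0.5]
gripper_width: -0.0
t 1.375 tcp [ 0.3856 -0.3168  0.2566] yaw -45.0 tilt [ 0.001 -0.    -1.   ] F [ 2.   0.1 -0.5]
0.552,0.214,0.255 -> [-25.8 -49.3   0.1]
0.552,0.214,0.155 -> [-25.8 -49.3  10.1]
```

```bash
python3 -m jog '-2.6 -5 0 0 0 0 255;-5.2 -10 0 0 0 0 255;-7.8 -15 0 0 0 0 255;-10.4 -20 0 0 0 0 255;-13 -25 0 0 0 0 255' >/dev/null
python3 w.py 0.552,0.214,0.255
```

```text
t 2.0 tcp [ 0.4709 -0.0464  0.2569] yaw -45.0 tilt [ 0.002 -0.001 -1.   ] F [ 1.5 -0.9 -0.3]
0.552,0.214,0.255 -> [-12.7 -24.2   0.2]
```

```bash
python3 -m jog '-2.6 -5 0 0 0 0 255;-5.2 -10 0 0 0 0 255;-7.8 -15 0 0 0 0 255;-10.4 -20 0 0 0 0 255;-13 -25 0 0 0 0 255' >/dev/null
python3 w.py 0.552,0.214,0.255 0.552,0.214,0.155
```

```text
t 2.625 tcp [0.5563 0.2239 0.2571] yaw -45.0 tilt [ 0.002 -0.001 -1.   ] F [1.2 0.  0.6]
0.552,0.214,0.255 -> [0.4 1.  0.2]
0.552,0.214,0.155 -> [ 0.4  1.  10.2]
```

Run:
```python
from h import *
s=get_state();p=read_camera("wrist");im=p["img"].copy()
for X in([.5723,.1342,.158],[.5084,.2172,.149],[.4944,.0577,.0],[.552,.214,.13]):
    u=topix(p,X,s)[0];print(u);cv2.circle(im,tuple(int(v) for v in u),4,(0,0,255),1)
cv2.imwrite("pics/w1.png",cv2.resize(im,(800,600)))
```

```text
[362.23124954 272.2724876 ]
[215.81430174 249.55531852]
[315.81579888 287.69194785]
[261.70679612 203.4881175 ]
```

View pics/w1.png

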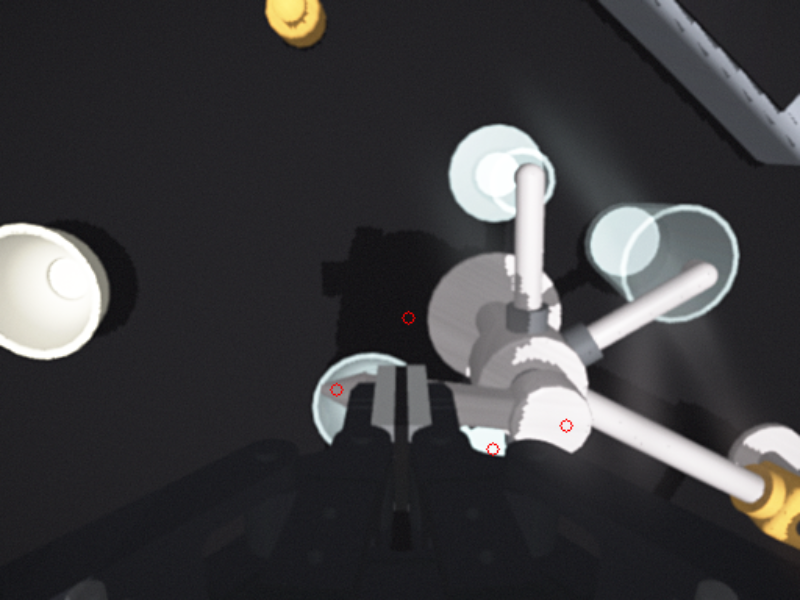

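The wrist view agrees with the estimates: pointer tip at (336,390), hub at about (560,420), and the finger's landing spot at (408,318) is clear of the bar. I'll descend there and compute the arc.

```bash
python3 -m jog '0 0.3 3.5 0 0 0 255;0 0.3 7 0 0 0 255;0 0.3 9.5 0 0 0 255;0 0.3 10.2 0 0 0 255;0 0.3 10.2 0 0 0 255'
cat > arc.py <<'E'
import sys
from h import *
hub=np.array([.5723,.1342]);r,z=.078,.155
s=get_state();q=s["ee_rot"];R=Ro.from_quat([q[1],q[2],q[3],q[0]]).as_matrix();t=np.array(s["tcp_pos"])
d=t[:2]-hub;print("polar",np.hypot(*d),np.degrees(np.arctan2(d[1],d[0]))%360,"z",t[2],"F",np.round(s["ft_force"],1),"t",s["t"])
for a in sys.argv[1:]:
    f=np.radians(float(a));X=np.array([*(hub+r*np.array([np.cos(f),np.sin(f)])),z]);print(a,(R.T@(X-t)*100).round(1))
E
python3 arc.py 105 115 122 129 136 143 150 157 164 171 178 185 192
```

```text
t: 3.3
tcp_pos: [0.5549, 0.2315, 0.1552]
ee_rot: [-0.003, 0.925, -0.38, 0.0]
ft_force: [-0.2, 0.3, 1.4]
gripper_width: 0.0
polar 0.09887217986757538 100.13885037279753 z 0.15516109644447681 F [-0.2  0.3  1.4] t 3.3
105 [1.3 1.8 0. ]
115 [ 0.8  3.  -0. ]
122 [ 0.5  3.9 -0. ]
129 [ 0.3  4.8 -0. ]
136 [ 0.3  5.8 -0. ]
143 [ 0.3  6.7 -0. ]
150 [ 0.5  7.7 -0. ]
157 [ 0.8  8.6 -0. ]
164 [ 1.2  9.4 -0. ]
171 [ 1.7 10.2 -0. ]
178 [ 2.3 11.  -0.1]
185 [ 3.  11.6 -0.1]
192 [ 3.8 12.2 -0.1]
```

```bash
python3 -m jog '1.3 1.8 0 0 0 0 255;0.8 3 0 0 0 0 255;0.5 3.9 0 0 0 0 255;0.3 4.8 0 0 0 0 255;0.3 5.8 0 0 0 0 255'
python3 arc.py 136 143 150 157 164 171 178
```

```text
t: 3.92
tcp_pos: [0.516, 0.1885, 0.1552]
ee_rot: [-0.004, 0.925, -0.379, 0.001]
ft_force: [2.3, 0.8, 1.2]
gripper_width: -0.0004
polar 0.07821973981152693 136.03770209999476 z 0.15517768992471462 F [2.3 0.8 1.2] t 3.925
136 [ 0. -0.  0.]
143 [0.1 0.9 0. ]
150 [0.3 1.9 0. ]
157 [ 0.6  2.8 -0. ]
164 [ 1.   3.6 -0. ]
171 [ 1.5  4.5 -0. ]
178 [ 2.1  5.2 -0. ]
```

Contact at about 2 N; the sweep continues.

```bash
python3 -m jog '0.1 0.9 0 0 0 0 255;0.3 1.9 0 0 0 0 255;0.6 2.8 0 0 0 0 255;1 3.6 0 0 0 0 255;1.5 4.5 0 0 0 0 255'
python3 arc.py 178 185 192 197 200 203 206
```

```text
t: 4.55
tcp_pos: [0.4948, 0.1454, 0.1548]
ee_rot: [-0.004, 0.925, -0.379, 0.0]
ft_force: [0.4, 2.7, 0.2]
gripper_width: 0.0001
polar 0.0782933528580628 171.75859020651765 z 0.15477306580707534 F [0.4 2.7 0.2] t 4.55
178 [ 0.6  0.6 -0. ]
185 [ 1.2  1.3 -0. ]
192 [ 2.   1.9 -0. ]
197 [ 2.6  2.2 -0. ]
200 [ 3.   2.4 -0. ]
203 [ 3.3  2.6 -0. ]
206 [ 3.7  2.7 -0.1]
```

```bash
python3 -m jog '0.6 0.6 0 0 0 0 255;1.2 1.3 0 0 0 0 255;2 1.9 0 0 0 0 255;2.6 2.2 0 0 0 0 255;2.6 2.2 0 0 0 0 255'
python3 arc.py 200 203 206 209
python3 - <<'E'
from h import *
s=get_state()
p=read_camera("top");im=p["img"][80:240,130:300];a=cv2.resize(im,(400,376))
p=read_camera("wrist");b=cv2.resize(p["img"],(400,300))
c=np.zeros((376,800,3),np.uint8);c[:,:400]=a;c[:300,400:]=b
cv2.imwrite("pics/m1.png",c)
E
```

```text
t: 5.18
tcp_pos: [0.498, 0.1105, 0.1544]
ee_rot: [-0.003, 0.925, -0.38, 0.0]
ft_force: [0.3, 0.2, 0.6]
gripper_width: 0.0003
polar 0.07802592463292525 197.71834524803174 z 0.15439976543250208 F [0.3 0.2 0.6] t 5.175
200 [ 0.3  0.1 -0.1]
203 [ 0.7  0.3 -0.1]
206 [ 1.   0.4 -0.1]
209 [ 1.4  0.6 -0.1]
```

View pics/m1.png

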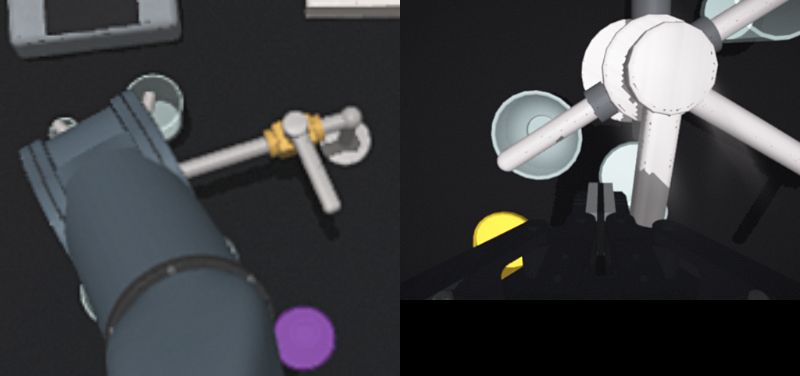

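The pointer now lies close to the flask's outlet. In the wrist panel the bar runs from the hub at (672,65) to about (651,220). I'll compute its angle.

Run:
```python
from h import *
s=get_state();p=read_camera("wrist")
hub=np.array([.5723,.1342])
for uv,z in(((272*1.28,65*1.28),.16),((251*1.28,220*1.28),.157),((258*1.28,150*1.28),.157)):
    X=toworld(p,uv,z,s);d=X[:2]-hub;print(X,np.hypot(*d),np.degrees(np.arctan2(d[1],d[0]))%360)
im=p["img"].copy()
fl=np.radians(224.5)
for a,c in((224.5,(0,0,255)),(216,(0,255,0))):
    f=np.radians(a);L=[[*(hub+r*np.array([np.cos(f),np.sin(f)])),.157] for r in(0,.03,.06,.085)]
    cv2.polylines(im,[topix(p,L,s).astype(int)],False,c,1)
# flask foot circle and neck
for r,z,c in((.038,0,(255,0,255)),(.017,.085,(255,255,0))):
    t=np.linspace(0,6.28,40);ctr=np.array([.4944,.0577])
    L=[[*(ctr+r*np.array([np.cos(k),np.sin(k)])),z] for k in t];cv2.polylines(im,[topix(p,L,s).astype(int)],False,c,1)
cv2.imwrite("pics/w2.png",cv2.resize(im,(800,600)))
```

```text
[0.56895059 0.14273252 0.16      ] 0.009166373144707089 111.43231302561145
[0.51570843 0.09478332 0.157     ] 0.0689657913300698 214.85765457930532
[0.5412734  0.11893926 0.157     ] 0.03457657874873447 206.19071769429664
```

View pics/w2.png

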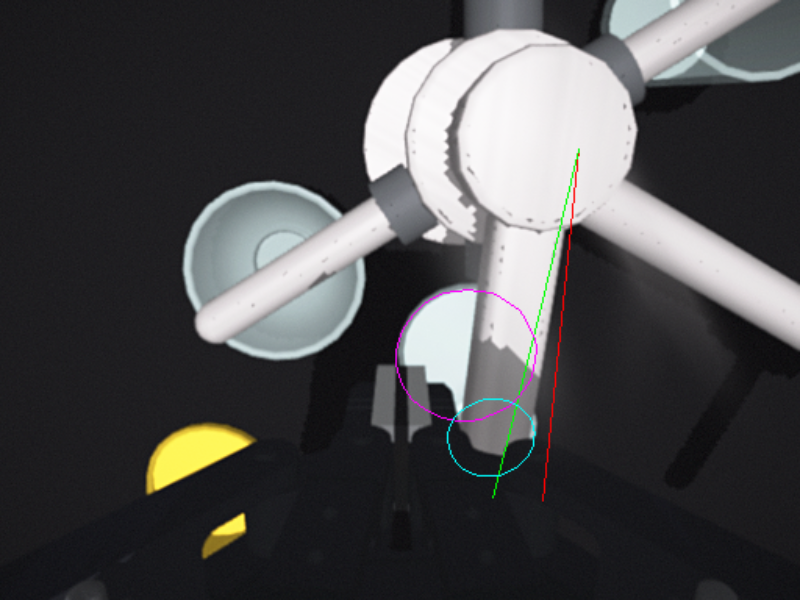

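Run:
```python
from h import *
s=get_state();w=read_camera("wrist");t=read_camera("top")
for z in(.157,.162,.167,.172):
    a=toworld(w,(547*.64,135*.64),z,s)[:2];b=toworld(t,(181.6,156.5),z)[:2]
    # bar axis points on top face z=.157
    print(z,"wrist",a.round(4),"top",b.round(4))
A=toworld(w,(530*.64,240*.64),.157,s)[:2];B=toworld(w,(504*.64,425*.64),.157,s)[:2]
E1=[toworld(w,(u*.64,v*.64),.157,s)[:2] for u,v in((495,240),(470,400),(563,240),(540,380))]
print("bar",A,B,np.degrees(np.arctan2(*(B-A)[::-1]))%360)
for i in(0,2):print("edge dir",np.degrees(np.arctan2(*(E1[i+1]-E1[i])[::-1]))%360,E1[i],E1[i+1])
# pipe of flask/outlets: valve hub etc
u=(np.array([566,197])/[4.5,3.75]+[130,80])
for z in(.157,.162,.167):print("valve hub",toworld(t,u,z)[:2])
for n,c in(("flask",(395,421)),("dish",(224,463))):
    print(n,[toworld(t,np.array(c)/[4.5,3.75]+[130,80],z)[:2].round(4) for z in(0.,.02)])
```

```text
0.157 wrist [0.5693 0.1413] top [0.567  0.1394]
0.162 wrist [0.5683 0.1421] top [0.5659 0.1388]
0.167 wrist [0.5673 0.1429] top [0.5648 0.1381]
0.172 wrist [0.5663 0.1437] top [0.5637 0.1375]
bar [0.5523602  0.12717794] [0.51869804 0.0976604 ] 221.24675369841248
edge dir 219.3449136657734 [0.54691135 0.13250715] [0.51732922 0.10825571]
edge dir 220.77603183053233 [0.55751903 0.12213849] [0.53246261 0.10052865]
valve hub [ 0.62471509 -0.04333162]
valve hub [ 0.62338743 -0.04318934]
valve hub [ 0.62205977 -0.04304706]
flask [array([0.4993, 0.0593]), array([0.4965, 0.0583])]
dish [array([0.4698, 0.1637]), array([0.4674, 0.1611])]
```

```bash
python3 -m jog '0.3 0 0 0 0 0 255;0.6 0 0 0 0 0 255;0.85 0.1 0 0 0 0 255;0.85 0.1 0 0 0 0 255'
python3 - <<'E'
from h import *
s=get_state();p=read_camera("wrist");im=p["img"].copy();hub=np.array([.568,.140])
f=np.radians(227.3)
L=[[*(hub+r*np.array([np.cos(f),np.sin(f)])),.157] for r in(0,.03,.06,.085)]
cv2.polylines(im,[topix(p,L,s).astype(int)],False,(0,0,255),1)
cv2.imwrite("pics/w3.png",cv2.resize(im,(800,600)))
E
```

```text
t: 5.92
tcp_pos: [0.5035, 0.1047, 0.1544]
ee_rot: [-0.004, 0.925, -0.379, 0.0]
ft_force: [-1.0, 0.4, 0.2]
gripper_width: 0.0002
```

View pics/w3.png

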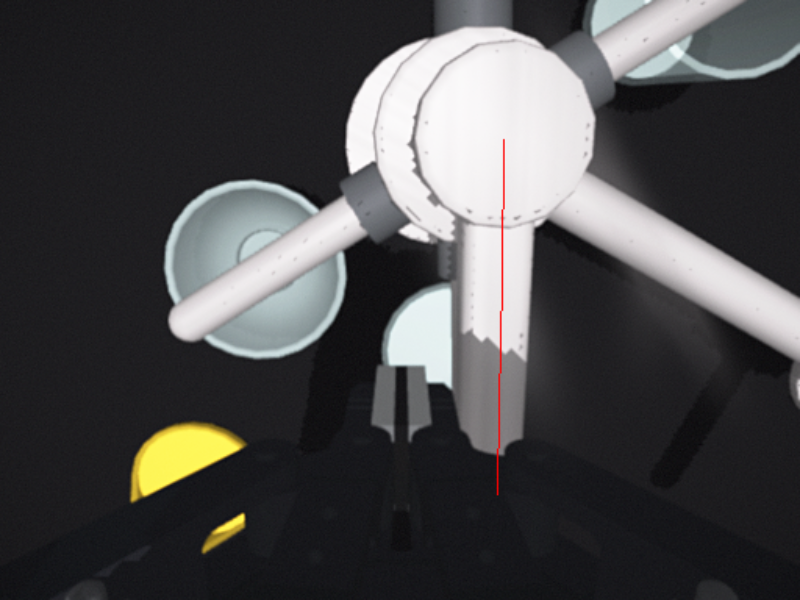

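The bar is now within about 1° of the target line, at (503,230) to (495,440). I'll back off, rise, move aside and check with the top camera.

```bash
python3 -m jog '-1.5 0 0 0 0 0 255;-3 0 0 0 0 0 255;-3 0 -3 0 0 0 255;-3 0 -8 0 0 0 255;-3 0 -8 0 0 0 255'
python3 w.py 0.48,-0.14,0.235 0.542,-0.034,0.235
```

```text
t: 6.6
tcp_pos: [0.4826, 0.1269, 0.2378]
ee_rot: [-0.006, 0.926, -0.379, 0.003]
ft_force: [-0.4, -0.3, -0.5]
gripper_width: -0.0001
t 6.6 tcp [0.4826 0.1269 0.2378] yaw -44.5 tilt [ 0.001 -0.013 -1.   ] F [-0.4 -0.3 -0.5]
0.48,-0.14,0.235 -> [18.5 19.2  0.1]
0.542,-0.034,0.235 -> [15.5  7.3  0.2]
```

```bash
python3 -m jog '4 4 0 0 0 0.1 255;8 8 0 0 0 0.25 255;12 12.4 0 0 0 0.4 255;16 16.6 0 0 0 0.49 255;18.5 19.2 0 0 0 0.49 255'
python3 w.py 0.542,-0.034,0.235 0.542,-0.034,0.155
python3 - <<'E'
from h import *
p=read_camera("top");im=p["img"][80:240,130:300];cv2.imwrite("pics/t3.png",cv2.resize(im,None,fx=4.5,fy=3.75,interpolation=2))
E
```

```text
t: 7.22
tcp_pos: [0.479, -0.1417, 0.2348]
ee_rot: [-0.006, 0.805, -0.593, 0.001]
ft_force: [0.1, 0.1, -0.8]
gripper_width: 0.0002
t 7.225 tcp [ 0.479  -0.1417  0.2348] yaw -72.7 tilt [-0.005 -0.011 -1.   ] F [ 0.1  0.1 -0.8]
0.542,-0.034,0.235 -> [-8.4 -9.2  0.1]
0.542,-0.034,0.155 -> [-8.4 -9.1  8.1]
```

View pics/t3.png

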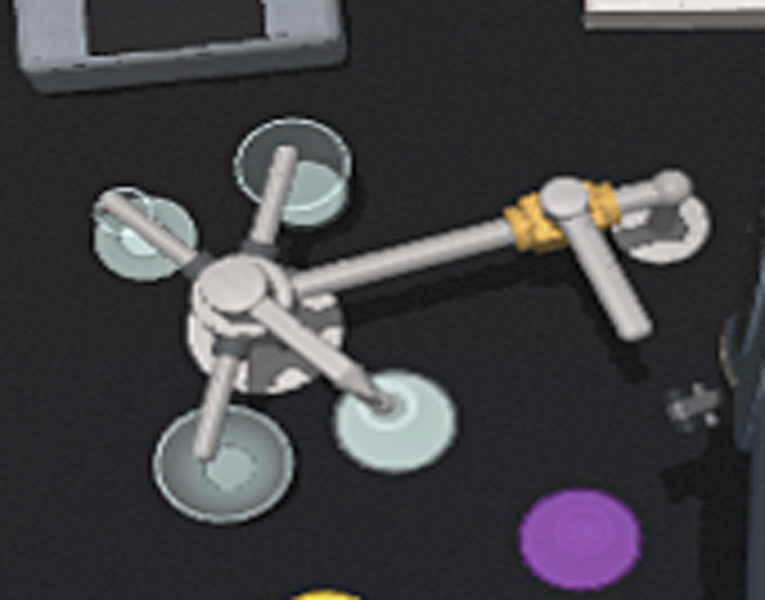

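The pointer hides the outlet pipe over the clear flask: tip at about (378,400), with the outlet end and neck at (385,403). The lever is untouched, from (566,197) to (632,330). Next I check the numbers and the lever.

```bash
python3 - <<'E'
from h import *
p=read_camera("top");W=lambda u,z:toworld(p,np.array(u)/[4.5,3.75]+[130,80],z)[:2]
hub=np.array([.568,.140]);t=W((376,398),.149);f=W((395,421),.01)
print("tip",t,np.hypot(*(t-hub)),"flask",f,"dist",np.hypot(*(t-f)))
v=W((566,197),.16);e=W((634,330),.156);print("valve",v,"lever end",e,np.degrees(np.arctan2(*(e-v)[::-1])),np.hypot(*(e-v)))
E
python3 -m jog '-3 -3 0 0 0 0 255;-6 -6 0 0 0 0 255;-8.4 -9.1 0 0 0 0 255;-8.4 -9.1 0 0 0 0 255'
python3 w.py 0.542,-0.034,0.155
```

```text
tip [0.49367168 0.06175661] 0.1079200036016151 flask [0.49786872 0.05880283] dist 0.005132244778634046
valve [ 0.62391849 -0.04324625] lever end [ 0.53532947 -0.07859636] -158.24627793170126 0.09538157821837331
t: 7.82
tcp_pos: [0.5418, -0.0314, 0.2351]
ee_rot: [-0.006, 0.806, -0.591, 0.001]
ft_force: [-0.2, -0.2, 0.3]
gripper_width: -0.0002
t 7.825 tcp [ 0.5418 -0.0314  0.2351] yaw -72.5 tilt [-0.006 -0.01  -1.   ] F [-0.2 -0.2  0.3]
0.542,-0.034,0.155 -> [0.3 0.1 8. ]
```

```bash
sed -i 's/hub=np.array(.*;r/hub=np.array([.6235,-.0433]);r/' arc.py
python3 -m jog '0 0 3 0 0 0 255;0 0 6 0 0 0 255;0 0 8 0 0 0 255;0 0 8 0 0 0 255'
python3 arc.py 180 187 194 201 208
```

```text
t: 8.32
tcp_pos: [0.5407, -0.0305, 0.1536]
ee_rot: [-0.005, 0.806, -0.591, -0.001]
ft_force: [-0.4, -0.1, 1.2]
gripper_width: 0.0
polar 0.0838098230283123 171.21272661089202 z 0.15359618791708396 F [-0.4 -0.1  1.2] t 8.325
180 [ 1.4 -0.1 -0.1]
187 [ 2.3  0.2 -0.2]
194 [ 3.2  0.3 -0.2]
201 [ 4.2  0.3 -0.2]
208 [ 5.1  0.2 -0.2]
```

```bash
python3 -m jog '1.4 0 0 0 0 0 255;2.3 0.2 0 0 0 0 255;3.2 0.3 0 0 0 0 255;4.2 0.3 0 0 0 0 255;5.1 0.2 0 0 0 0 255'
python3 arc.py 215 222 229 236 243
```

```text
t: 8.95
tcp_pos: [0.5542, -0.0805, 0.1533]
ee_rot: [-0.005, 0.806, -0.591, -0.001]
ft_force: [-0.3, 3.2, 0.1]
gripper_width: -0.0003
polar 0.07860575337772818 208.21215288195728 z 0.1533447087340399 F [-0.3  3.2  0.1] t 8.95
215 [ 0.9 -0.3 -0.2]
222 [ 1.8 -0.6 -0.2]
229 [ 2.6 -1.1 -0.2]
236 [ 3.4 -1.6 -0.2]
243 [ 4.1 -2.3 -0.2]
```

```bash
python3 -m jog '0.9 -0.3 0 0 0 0 255;1.8 -0.6 0 0 0 0 255;2.6 -1.1 0 0 0 0 255;3.4 -1.6 0 0 0 0 255;4.1 -2.3 0 0 0 0 255'
python3 arc.py 250 257 262 267 270 273 276
```

```text
t: 9.57
tcp_pos: [0.5889, -0.1131, 0.1531]
ee_rot: [-0.004, 0.806, -0.591, -0.001]
ft_force: [-0.8, 2.3, -0.5]
gripper_width: 0.0002
polar 0.0779243904347692 243.60782056799297 z 0.15313849884825143 F [-0.8  2.3 -0.5] t 9.575
250 [ 0.6 -0.7 -0.2]
257 [ 1.1 -1.4 -0.2]
262 [ 1.4 -2.  -0.2]
267 [ 1.7 -2.7 -0.2]
270 [ 1.8 -3.1 -0.2]
273 [ 1.9 -3.5 -0.2]
276 [ 2.  -3.8 -0.2]
```

```bash
python3 -m jog '0.6 -0.7 0 0 0 0 255;1.1 -1.4 0 0 0 0 255;1.4 -2 0 0 0 0 255;1.7 -2.7 0 0 0 0 255;1.7 -2.7 0 0 0 0 255'
python3 arc.py 270 273 276
```

```text
t: 10.2
tcp_pos: [0.6206, -0.1213, 0.1532]
ee_rot: [-0.005, 0.806, -0.591, -0.0]
ft_force: [-0.2, -0.2, 0.5]
gripper_width: -0.0002
polar 0.07804336939188106 267.850019885831 z 0.15321715728103033 F [-0.2 -0.2  0.5] t 10.2
270 [ 0.1 -0.3 -0.2]
273 [ 0.2 -0.7 -0.2]
276 [ 0.3 -1.1 -0.2]
```

```bash
python3 -m jog '0 -0.2 0 0 0 0 255;0.1 -0.4 0 0 0 0 255'; python3 -m jog '0 -0.2 0 0 0 0 255;0 -0.2 0 0 0 0 255'
python3 - <<'E'
from h import *
s=get_state();p=read_camera("wrist");cv2.imwrite("pics/w4.png",cv2.resize(p["img"],(800,600)))
E
```

```text
t: 10.45
tcp_pos: [0.6245, -0.121, 0.1533]
ee_rot: [-0.005, 0.806, -0.591, -0.001]
ft_force: [-2.0, 0.5, -0.3]
gripper_width: 0.0002
t: 10.7
tcp_pos: [0.6266, -0.1206, 0.1533]
ee_rot: [-0.005, 0.806, -0.591, -0.0]
ft_force: [-0.1, -0.3, -1.2]
gripper_width: -0.0
```

View pics/w4.png

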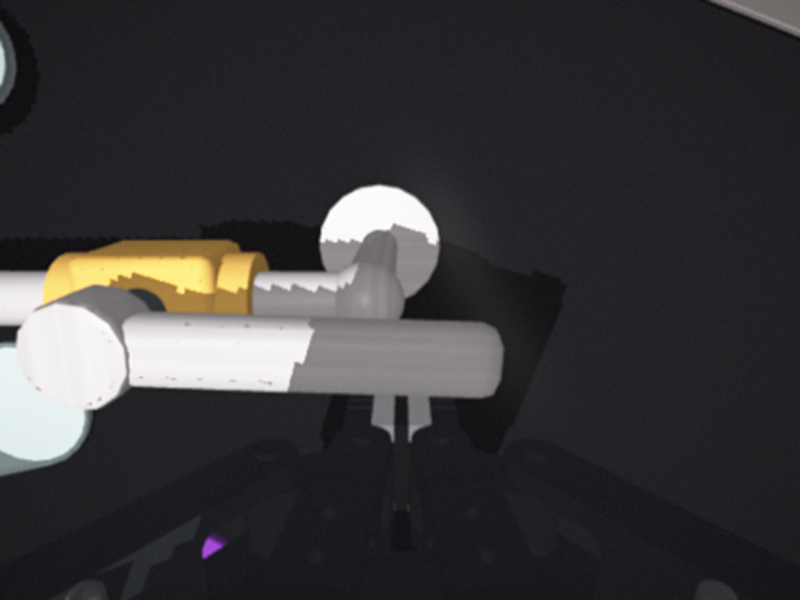

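The lever, at (70,355) to (500,358), lies nearly parallel to the pipe, about 2° short of its stop. I'll push in small steps until the stop is felt.

```bash
for i in 1; do python3 -m jog '0 -0.2 0 0 0 0 255;0 -0.3 0 0 0 0 255' | grep -E 'tcp|force'; python3 -m jog '0 -0.2 0 0 0 0 255;0 -0.2 0 0 0 0 255'| grep -E 'tcp|force'; done
```

```text
tcp_pos: [0.629, -0.12, 0.1533]
ft_force: [-5.3, -2.3, 1.8]
tcp_pos: [0.6291, -0.12, 0.1532]
ft_force: [-8.5, -2.6, 5.8]
```

The force rose with no further motion, so the lever is on its stop. I'll back off, rise, move away and check.

```bash
python3 -m jog '0 1.5 0 0 0 0 255;0 3 0 0 0 0 255;0 3 -4 0 0 0 255;0 3 -9 0 0 0 255;0 3 -9 0 0 0 255' | grep tcp
python3 -m jog '4 4 0 0 0 0 255;8 8 0 0 0 0 255;12 10 0 0 0 0 255;12 10 0 0 0 0 255;12 10 0 0 0 0 255'
python3 - <<'E'
from h import *
p=read_camera("top");im=p["img"][80:240,130:300];cv2.imwrite("pics/t4.png",cv2.resize(im,None,fx=4.5,fy=3.75,interpolation=2))
for o in("flask","beaker","dish","cylinder"):print(o,[(d["bbox"],round(d["conf"],2)) for d in look_for(p,o)[:3]])
E
```

```text
tcp_pos: [0.6025, -0.1299, 0.2474]
t: 12.5
tcp_pos: [0.543, -0.2735, 0.2456]
ee_rot: [-0.005, 0.806, -0.592, 0.001]
ft_force: [-0.2, -0.5, 0.0]
gripper_width: -0.0001
flask [([206.1, 180.2, 23.4, 25.2], 0.95), ([189.0, 235.8, 23.4, 27.6], 0.94), ([245.5, 210.2, 26.5, 29.3], 0.61)]
beaker [([183.2, 111.8, 25.2, 26.7], 0.68), ([101.7, 144.6, 11.6, 12.7], 0.56), ([148.0, 131.3, 23.6, 25.2], 0.45)]
dish [([161.7, 187.0, 35.1, 31.1], 0.56)]
cylinder [([148.3, 131.5, 24.7, 25.7], 0.72)]
```

View pics/t4.png

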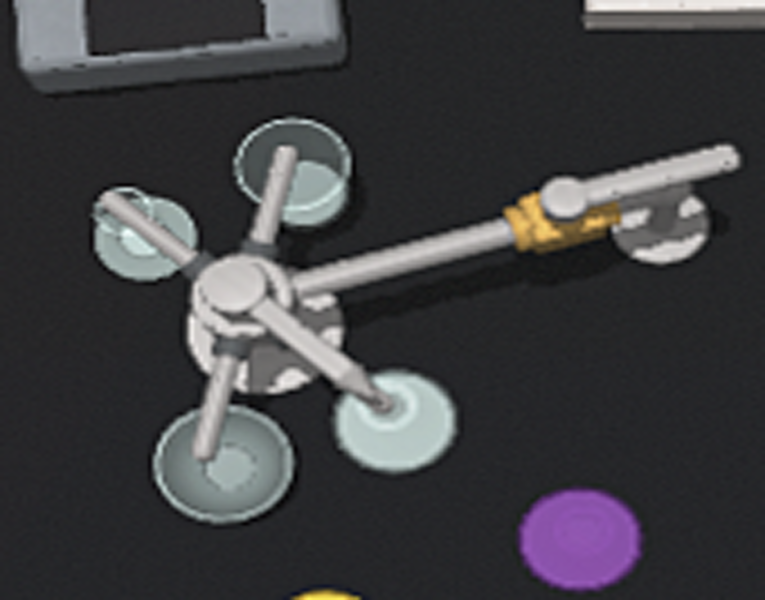

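The lever lies along the pipe, from (566,197) to (735,157). The pointer is still over the flask's outlet at (378,400), the glassware hasn't moved, and the hand is clear.

```bash
python3 -c "
from workcell import *
print(finish_job())"
```

```text
the job is handed in; nothing more can be done
None
```

The manifold is set to fill the conical flask, and I handed the job in at about 12.5 s of the 54 s allowed. `finish_job` gives no verdict, so these are my own last checks:

- **Pointer:** I pushed it round with the closed fingertips to the +2.09 outlet. Measured from the top camera before I touched the valve, its tip was about 5 mm from the flask's centre (20 mm allowed). It looked the same in the last picture.
- **Valve:** I then pushed the inlet lever until it met its stop. The force rose to about 9 N with no further movement, and the last picture shows the lever in line with the pipe.
- **Glassware and hand:** In the last picture the flask, beaker, dish and cylinder stand where they began. The hand was clear, with wrist force near zero. I did not re-check the other loose items separately, but the path went nowhere near them at low height.

My first estimate of the column axis was about 7 mm off, and comparing the wrist and top views corrected it before the last push. The detector had first reported only the yellow and purple look-alikes from above, so I found the clear flask by eye. At the end the detector found the clear flask too.

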